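Load a spray-test panel under the hold-down spring

ROBOT

A 6-joint arm with a two-finger parallel gripper is mounted at the origin on a cart in front of the work surface, level with it; the furniture and walls round the work are solid. World frame = base frame: x ahead of the robot, y to its left, z up, the work surface at z = 0. Lengths are in m, angles in rad, forces in N, time in s.
With the tool pointing down it reaches from about 0.325 to 0.775 m from the base axis. Payload 5.5 kg.
Tool frame: the origin (TCP) lies between the finger pads; the fingertips stand 8 mm ahead of it and the grasp point (between the pads) lies 11 mm behind it (tcp_to_tips is the distance from the TCP to the fingertips, in m); z points along the fingers, y is the line along which they close (so a half turn about z gives the same grasp; the last joint's range is limited). The gripper opens to 88 mm and grips with 3 to 60 N. Pads are 20 mm wide; open, the fingers measure 115 mm over their backs; the gripper's body (75 mm by 178 mm) begins 61 mm behind the grasp point.
Start: joints at [1.171, 0.091, 1.231, -0, 1.82, -0.057], TCP at [0.202, 0.565, 0.231] pointing down, gripper open.
Joint ranges: [-2.87, 2.87], [-0.86, 2.18], [0.17, 2.46], [-1.51, 4.65], [0.06, 2.69], [-2.65, 2.65]. Speed limits (rad/s): [2.57, 2.57, 3.01, 3.14, 3.14, 3.14].

INTERFACE

Orientations are given as a unit quaternion [w, x, y, z].
In Python, from bench import * gives the robot as it stands. Calls block until the motion is done:
- move_to(position, orientation): joint-space move of the TCP to a pose.
- move_l(position, speed=0.15, orientation=None): straight line of the TCP; orientation=None keeps the orientation; speed is the mean speed in m/s.
- movej(angles): joint-space move.
- gripper_open() and close(): open the fingers fully, or close them until they stop; the grip force is fixed at half the most.
- hold(seconds).
- inverse_kinematics(position, orientation): joint angles nearest the present ones, or None.
- state(): the state.
- get_image(name): name is "side" or "top"; returns a dict with "frame" (400x640x3 uint8, blue, green, red), "depth" (400x640 float32, m along the optical axis (not along the pixel's ray), 0 where there is no reading), "camera_matrix" (3x3 intrinsics, pixels), "k1" (the pictures are not rectified: a ray, as slopes to the right and down, at radius r is drawn at 1 + k1 r^2 times it, then the intrinsics apply), "view" (4x4, takes a point from world to camera coordinates). Camera axes: x right, y up, looking along -z (the intrinsics and any distortion apply to the point x, -y, -z); pixel columns grow to the right and rows downward; lengths in m; the calibration is good to about 2 mm. A picture is of the moment at which its call begins.
A pose or a line that the arm cannot do raises IKError and nothing moves.
- job_done(): hands the job in; it is judged then, once.
The state is a dict: "time": time; "joint_pos": joint angles; "dq": joint speeds; "joint_torque": joint torques, N m; "ee_pos": TCP position; "ee_rot": TCP orientation; "ft_force": force on the tool from outside, world axes, zero at the start; "moment": the same for the moment, N m; "finger_gap": finger opening in m; "finger_force": force on a finger pad.
Only numpy, scipy, OpenCV 4.12 (cv2) and the standard library are available. Lean on these libraries where they do the work, as an engineer would, in place of code of your own. Each camera call takes 0.05 s, during which the arm holds its last target. There are 200 camera calls.

TASK

Load the white test panel with the steel finger pad into the spray jig: with the fingertips on that pad, press it down on its spring bed and, keeping it pressed down, slide it forward under the bridge and the leaf spring until its nose is fully home against the end stop, then take the hand away. Only press and push the panel, do not lift or tip it, and leave the things standing round the jig where they are.

Things in the scene. Friction and masses are not known exactly. Their poses are not given: they have to be found in the camera images.
- jig: Fixed metal channel on four rubber feet, 305 mm long, 110 wide. Origin: table top level, channel centre line; +x = slide direction, z up. In jig mm: channel y -37 to 37, side wall tops z 64. Sprung bed x -150 to -35, then fixed floor at z 46. Other jig mm figures below are in this frame
- bridge (a point): Middle of the underside of the steel bridge across the channel (jig x 43 to 55, z 61 to 72): too low for the panel while it rides on the raised bed. A steel leaf spring slopes down from it, forward, to its tip at jig x 105
- stop (a point): Middle of the near face of the end stop (jig x 130, y 0, z 55), where the panel's nose must butt; stop top z 64
- panel: Loose panel, 160 long (x) by 70 wide, about 150 g, on the bed. Origin: centre of underside; x along jig x. White, 12 mm thick from nose (x +80) back to x -35; there a 5 mm step down to the 7 mm thick steel finger pad (x -80 to -35, dark lines). Starts at jig x -65 to -45, z 53; pressed down z 46; home: jig x +50, z 46, its tail then clear of the bed, which springs up behind it
- finger_pad (a point): Point on the panel's finger pad, on its top face (7 mm above the panel's underside), 22.5 mm ahead of the panel's tail and 22.5 mm behind the step, on the centre line; axes as the panel's
- jig_bed (a joint): Travel of the black sprung bed (115 by 72 mm, carries the panel at the start), in m: 0 up (top at jig z 53), 0.007 pressed fully down (top level with the fixed floor, hard stop). It takes about 5 N to start and 9 N to hold down, plus some spare force while sliding
- jig_leaf (a joint): Lift of the leaf spring about its root at the bridge, in rad: 0 at rest (tip about 5 mm lower than the top of a pressed-down panel), about 0.10 with the panel under it. It then presses with about 5 N and drags on the panel
- paint_grey: Bystander: grey paint bottle, 36 mm diameter, 102 high, standing on the table to the left of the jig's far end; origin at the centre of its foot
- spare_jar_c: Bystander: small empty jar with a grey lid, 34 mm diameter, 52 high, on the table to the right of the jig's far end; origin at the centre of its foot
- eraser: Bystander: eraser 21 by 48 by 13 mm, on the table to the left of the jig's far half, nearer than the bottle; origin at the centre of its underside

How it is judged:
By the outcome, as a careful person would: the job done as asked, in the order asked, and still so for the second after the job is handed in, with the robot touching nothing.
It also fails if it takes over 42 s, if anything falls off the work surface, if the arm or the gripper's body presses on something with over 40 N, if the wrist force passes 120 N, or if a joint passes its speed limit or range.

## Working session

There is one attempt and no reset: what is moved stays moved. The work goes in short steps, each a Python script; the robot and the scene stay as the last script left them, time stands still between calls to the robot, and variables do not carry over. Pictures are saved under pics/ and viewed, at most 10 in all, crops included, and the job is handed in when it is done.

```bash
mkdir -p pics; ls; python3 - <<'E'
from bench import *
import cv2,numpy as np,pickle
d={n:get_image(n) for n in("top","side")}
pickle.dump(d,open('d0.pkl','wb'))
for n in d:
    cv2.imwrite(f'pics/{n}0.png',d[n]["frame"]); print(n,d[n]["camera_matrix"],d[n]["k1"],np.round(d[n]["view"],3))
print(state())
E
```

```text
pics
top [[452.72895997   0.         320.11926854]
 [  0.         452.72895997 202.71007459]
 [  0.           0.           1.        ]] 0.03882071648247034 [[ 0.022 -1.    -0.023 -0.228]
 [ 0.99   0.018  0.137 -0.588]
 [-0.136 -0.026  0.99  -0.838]
 [ 0.     0.     0.     1.   ]]
side [[458.29954686   0.         321.02479453]
 [  0.         458.29954686 197.30878398]
 [  0.           0.           1.        ]] -0.07184922807661602 [[ 0.978 -0.208  0.013 -0.648]
 [ 0.072  0.397  0.915 -0.033]
 [-0.195 -0.894  0.404 -0.952]
 [ 0.     0.     0.     1.   ]]
{'time': 0.1, 'joint_pos': array([ 1.17130147e+00,  9.17695393e-02,  1.23171634e+00,  1.55736382e-06,
        1.81979409e+00, -5.66854144e-02]), 'dq': array([-1.09805849e-03, -2.91044679e-03, -2.75518023e-03, -6.24684887e-06,
       -1.94549522e-03,  2.74574142e-04]), 'joint_torque': array([ 2.52944010e-03, -4.47855771e+01, -4.07570136e+01,  7.00477464e-02,
        2.83982389e-02, -1.49776042e-04]), 'ee_pos': array([0.20158087, 0.56487135, 0.22965608]), 'ee_rot': array([-1.91501191e-04,  1.70566404e-01,  9.85345823e-01, -8.21636783e-04]), 'ft_force': array([ 0.15171015, -0.19267565, -0.82847122]), 'moment': array([ 0.07749087,  0.00293181, -0.01473858]), 'finger_force': 0.0, 'finger_gap': 0.08785996484148505}
```

View pics/top0.png

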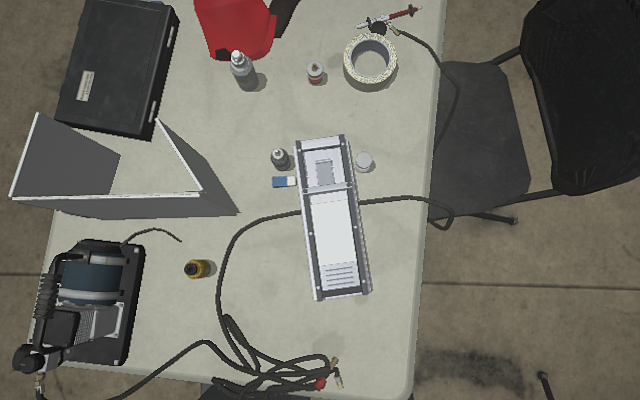

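View pics/side0.png

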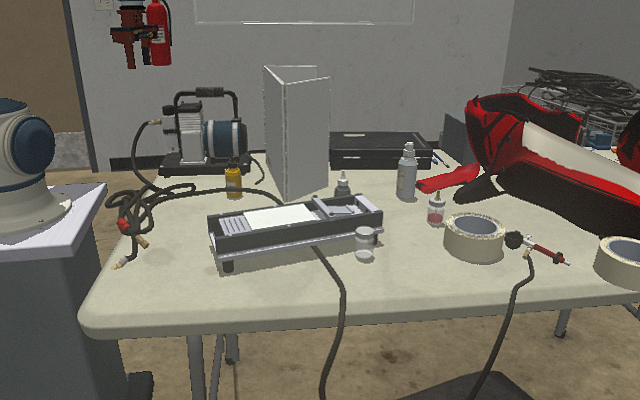

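Top view: the jig runs from near end (row ~297, cols 318–370) to far end (row ~138, cols 295–342), with the bridge at row ~188, the pad lines at rows 262–288, and the bottle, eraser and jar beside the far half.

```bash
cat > h.py <<'E'
import numpy as np,cv2,pickle
def ray(im,uv):
    K=im["camera_matrix"];D=np.array([im["k1"],0,0,0,0.])
    p=cv2.undistortPoints(np.array(uv,float).reshape(-1,1,2),K,D).reshape(-1,2)
    V=im["view"];d=np.c_[p[:,0],-p[:,1],-np.ones(len(p))]@V[:3,:3]
    return -V[:3,:3].T@V[:3,3],d
def onz(im,uv,z):
    o,d=ray(im,uv); return o+d*((z-o[2])/d[:,2])[:,None]
def proj(im,P):
    V=im["view"];c=np.atleast_2d(P)@V[:3,:3].T+V[:3,3]
    c=c*[1,-1,-1]
    return cv2.projectPoints(c,np.zeros(3),np.zeros(3),im["camera_matrix"],np.array([im["k1"],0,0,0,0.]))[0].reshape(-1,2)
def cloud(im):
    h,w=im["depth"].shape;v,u=np.mgrid[:h,:w]
    o,d=ray(im,np.c_[u.ravel(),v.ravel()])
    return (o+d*im["depth"].reshape(-1,1)).reshape(h,w,3)
E
python3 - <<'E'
from h import *
d=pickle.load(open('d0.pkl','rb'));im=d['top']
cv2.imwrite('pics/c1.png',cv2.resize(im['frame'][128:308,280:390],None,fx=3.3,fy=3.3,interpolation=cv2.INTER_CUBIC))
s=d['side']['frame'][165:280,195:395];cv2.imwrite('pics/c2.png',cv2.resize(s,None,fx=4,fy=4,interpolation=cv2.INTER_CUBIC))
C=cloud(im)
for r in (150,165,175,189,200,230,255,262,275,290): print(r,[int(round(z*1000)) for z in C[r,290:376:3,2]])
g=cv2.cvtColor(im['frame'],cv2.COLOR_BGR2GRAY)
for r in (220,240): print(r,g[r,295:375].tolist())
E
```

```text
150 [2, -2, 33, 65, 54, 54, 52, 52, 46, 49, 48, 48, 46, 46, 49, 47, 46, 66, 64, 36, 1, 0, 1, 2, 2, -1, 2, 3, 3]
165 [5, -3, 35, 67, 63, 47, 45, 47, 49, 56, 57, 59, 57, 59, 46, 48, 46, 48, 64, 64, 34, 1, 36, 54, 51, 54, 53, 34, 0]
175 [-1, 0, -2, 35, 62, 66, 45, 48, 47, 46, 61, 60, 61, 61, 61, 48, 43, 48, 43, 64, 65, 33, 1, -2, 2, 1, -4, 4, 0]
189 [2, -1, 1, 35, 71, 75, 73, 73, 71, 74, 75, 71, 72, 68, 73, 74, 72, 66, 45, 63, 65, 33, -1, 2, -3, 1, 2, 0, 0]
200 [905, 1, 2, 0, 36, 67, 63, 47, 46, 45, 44, 45, 46, 45, 45, 46, 46, 66, 67, 67, 63, 67, 33, 2, 9, 13, 13, 12, 12]
230 [3, 4, -1, 1, 0, 33, 63, 64, 46, 68, 65, 64, 67, 68, 65, 65, 64, 64, 68, 67, 64, 60, 63, 34, 1, -2, 1, 0, -1]
255 [-2, 2, 1, 2, 0, -2, 34, 63, 62, 35, 63, 67, 65, 64, 67, 66, 63, 64, 64, 64, 66, 65, 53, 63, 63, 34, 1, -1, -1]
262 [0, -1, -2, 0, 0, 0, 0, 35, 64, 64, 63, 67, 67, 66, 65, 66, 64, 64, 63, 60, 58, 61, 58, 63, 65, 37, 3, 2, -2]
275 [3, 0, 0, 0, 4, -1, 0, 38, 64, 62, 53, 60, 59, 62, 60, 59, 59, 61, 61, 61, 60, 60, 59, 55, 66, 62, 34, 1, 3]
290 [3, 2, -3, 0, -1, -1, -2, 0, 36, 68, 63, 59, 53, 52, 51, 53, 52, 52, 53, 52, 53, 54, 55, 54, 56, 63, 36, -1, 0]
220 [169, 172, 174, 173, 173, 175, 174, 177, 202, 226, 200, 110, 91, 94, 95, 92, 101, 181, 233, 223, 220, 220, 220, 220, 220, 220, 220, 220, 220, 220, 219, 220, 220, 220, 220, 220, 220, 220, 220, 220, 220, 220, 220, 220, 220, 220, 221, 220, 220, 220, 220, 220, 220, 222, 229, 202, 73, 92, 99, 96, 94, 96, 116, 141, 130, 106, 140, 182, 175, 172, 173, 175, 177, 180, 178, 177, 175, 171, 170, 170]
240 [164, 165, 165, 165, 164, 166, 169, 169, 166, 147, 157, 212, 225, 200, 117, 94, 96, 98, 87, 57, 159, 234, 223, 220, 220, 220, 220, 220, 220, 220, 220, 220, 220, 220, 220, 220, 220, 220, 220, 220, 220, 220, 220, 221, 220, 220, 220, 220, 220, 220, 220, 220, 220, 220, 220, 220, 222, 231, 202, 52, 94, 100, 95, 95, 98, 116, 144, 136, 113, 113, 147, 180, 177, 177, 177, 175, 174, 176, 174, 171]
```

View pics/c1.png

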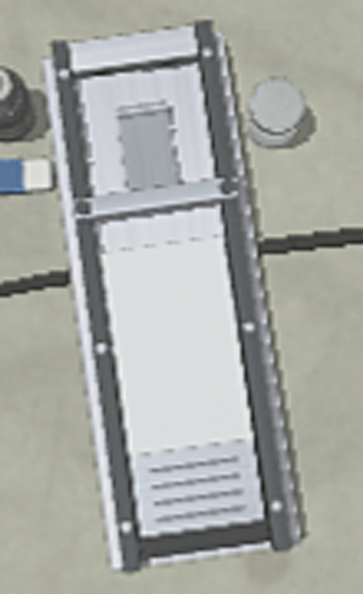

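View pics/c2.png

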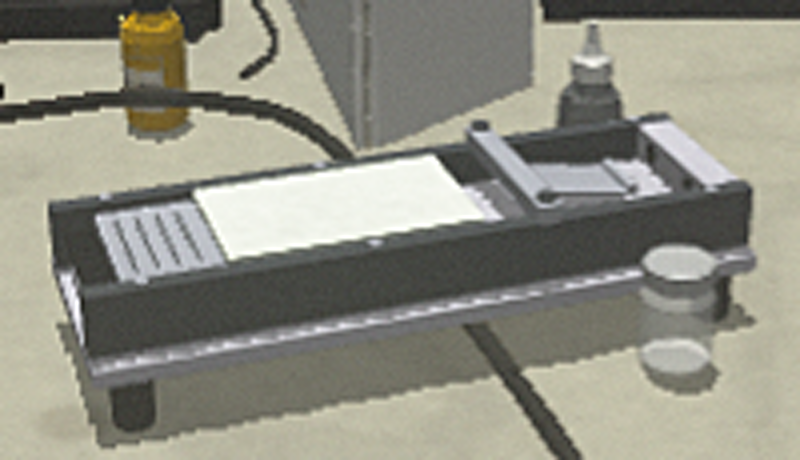

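```bash
cat > fit.py <<'E'
from h import *
def fit(im):
    C=cloud(im);g=cv2.cvtColor(im['frame'],cv2.COLOR_BGR2GRAY)
    m=(g>84)&(g<112)&(C[...,2]>.055)&(C[...,2]<.072)
    L=[];R=[]
    for r in list(range(158,176))+list(range(202,284)):
        cl=302+(r-150)*.13; cr=cl+46   # approx band centres
        for c,o in((cl,L),(cr,R)):
            u=np.arange(int(c-9),int(c+10));u=u[m[r,u]]
            if 3<=len(u)<=8:o.append((u.mean(),r))
    out=[]
    for o in(L,R):
        P=onz(im,o,.064)[:,:2]; out.append(cv2.fitLine(P.astype(np.float32),cv2.DIST_HUBER,0,.01,.01).ravel()); 
    return out,len(L),len(R)
E
python3 - <<'E'
from fit import *
im=pickle.load(open('d0.pkl','rb'))['top']
print(fit(im))
px=lambda p:[(280+(x+.5)/3.3-.5,128+(y+.5)/3.3-.5) for x,y in p]
A=onz(im,px([(63,73),(101,348),(125,527)]),.064);B=onz(im,px([(208,52),(248,327),(276,506)]),.064)
M=(A+B)/2; u=M[0]-M[2];u=u[:2]/np.hypot(*u[:2]);print('mid',M,'yaw',np.degrees(np.arctan2(u[1],u[0])),np.linalg.norm(A-B,axis=1))
n=np.array([-u[1],u[0]])
def J(p): q=p[:,:2]-M[1,:2]; return np.c_[q@u,q@n]*1000
f=lambda nm,p,z:print(nm,J(onz(im,px(p),z)).round(1).tolist())
f('stop',[(78,75),(200,57)],.064); f('nearend',[(113,570),(290,548)],.064)
f('bridge',[(83,208),(228,188)],.072)
f('white',[(101,252),(222,237),(132,458),(252,441)],.065); f('tail',[(140,537),(266,527)],.060)
E
```

```text
([array([ 0.98766685,  0.1565703 ,  0.56815624, -0.19456778], dtype=float32), array([ 0.98718464,  0.15958211,  0.5550128 , -0.2816783 ], dtype=float32)], 96, 94)
mid [[ 0.69732953 -0.21564481  0.064     ]
 [ 0.53867496 -0.24105496  0.064     ]
 [ 0.43987972 -0.25719514  0.064     ]] yaw 9.168022056253289 [0.08466236 0.08362845 0.08434335]
stop [[158.1, 33.7], [158.5, -37.5]]
nearend [[-122.2, 51.7], [-123.7, -46.5]]
bridge [[79.2, 41.0], [78.9, -41.8]]
white [[53.8, 34.4], [52.7, -34.8], [-63.2, 32.9], [-63.1, -34.5]]
tail [[-106.8, 34.6], [-110.9, -35.4]]
```

```bash
python3 - <<'E'
from h import *
im=pickle.load(open('d0.pkl','rb'))['top']
C=cloud(im).reshape(-1,3);C=C[(im['depth'].ravel()>0)&(C[:,2]>.08)&(C[:,2]<.6)]
H={}
for x,y,z in C: k=(round(float(np.floor(x*10)/10),1),round(float(np.floor(y*10)/10),1));H.setdefault(k,[]).append(z)
for k in sorted(H):
    if len(H[k])>8: print(k,len(H[k]),round(float(np.max(H[k])),2))
from bench import *
u=np.array([np.cos(np.radians(9.15)),np.sin(np.radians(9.15))]);p=np.array([.53867,-.24105])-u*.077
for s in(1,-1):
    x=s*u; R=np.array([[x[0],x[1],0],[x[1],-x[0],0],[0,0,-1]]).T
    from scipy.spatial.transform import Rotation as T
    q=T.from_matrix(R).as_quat()[[3,0,1,2]];print(s,q)
    for z,d in((.25,0),(.1,0),(.066,0),(.061,.11)): 
        print(z,inverse_kinematics([*(p+u*d),z],q))
E
```

```text
(0.2, -0.2) 94 0.09
(0.2, -0.1) 41 0.08
(0.2, 0.2) 318 0.17
(0.3, 0.1) 2648 0.22
(0.3, 0.2) 1299 0.22
(0.4, 0.0) 108 0.1
(0.4, 0.1) 3783 0.22
(0.4, 0.2) 470 0.21
(0.5, -0.1) 1154 0.27
(0.5, 0.0) 1292 0.27
(0.5, 0.1) 1336 0.27
(0.5, 0.2) 1462 0.27
(0.6, -0.2) 97 0.1
(0.6, -0.1) 683 0.27
(0.6, 0.0) 385 0.26
(0.6, 0.1) 1074 0.27
(0.6, 0.2) 3046 0.27
(0.8, -0.1) 454 0.13
1 [0.         0.99681378 0.07976399 0.        ]
0.25 [-5.65417289e-01 -9.92958978e-02  1.38625666e+00 -4.44089210e-16
  1.85463189e+00  8.45681411e-01]
0.1 [-5.65417289e-01 -9.08046250e-02  1.64375998e+00 -4.44089210e-16
  1.58863730e+00  8.45681411e-01]
0.066 [-5.65417289e-01 -7.34076934e-02  1.68834896e+00 -4.44089210e-16
  1.52665139e+00  8.45681411e-01]
0.061 [-4.46521023e-01  1.71286954e-01  1.44464943e+00 -4.44089210e-16
  1.52565627e+00  9.64577677e-01]
-1 [ 0.         -0.07976399  0.99681378  0.        ]
0.25 [-5.65417289e-01 -9.92958978e-02  1.38625666e+00 -4.44089210e-16
  1.85463189e+00 -2.29591124e+00]
0.1 [-5.65417289e-01 -9.08046250e-02  1.64375998e+00 -4.44089210e-16
  1.58863730e+00 -2.29591124e+00]
0.066 [-5.65417289e-01 -7.34076934e-02  1.68834896e+00 -4.44089210e-16
  1.52665139e+00 -2.29591124e+00]
0.061 [-4.46521023e-01  1.71286954e-01  1.44464943e+00 -4.44089210e-16
  1.52565627e+00 -2.17701498e+00]
```

```bash
cat >> h.py <<'E'
u=np.array([np.cos(np.radians(9.15)),np.sin(np.radians(9.15))]);P0=np.array([.53867,-.24105])
Q=[0,.99681378,.07976399,0]
def pt(J,z): return [*(P0+u*J),z]   # J m along jig line; jig x = J-.029
E
python3 - <<'E'
from h import *
from bench import *
e=state()["ee_pos"]
move_l([e[0],e[1],.38],.25)
a=inverse_kinematics(pt(-.077,.38),Q)
movej(a); close()
move_to(pt(-.077,.12),Q)
move_l(pt(-.077,.078),.1)
hold(.3);s=state();print(s['time'],s['ee_pos'],s['ft_force'],s['finger_gap'])
im=get_image('top');f=im['frame'];pickle.dump(im,open('d1.pkl','wb'))
g=get_image('side')['frame'][130:280,195:395]
cv2.imwrite('pics/p1.png',np.hstack([cv2.resize(f[128:308,260:400],(467,600)),cv2.resize(g,(333,250)).repeat(1,0) if 0 else cv2.copyMakeBorder(cv2.resize(g,(333,250)),0,350,0,0,0)]))
E
```

```text
7.0917 [ 0.46293821 -0.25349729  0.07869164] [ 0.86496716  0.61051283 -0.09557384] 5.940766234076365e-06
```

View pics/p1.png

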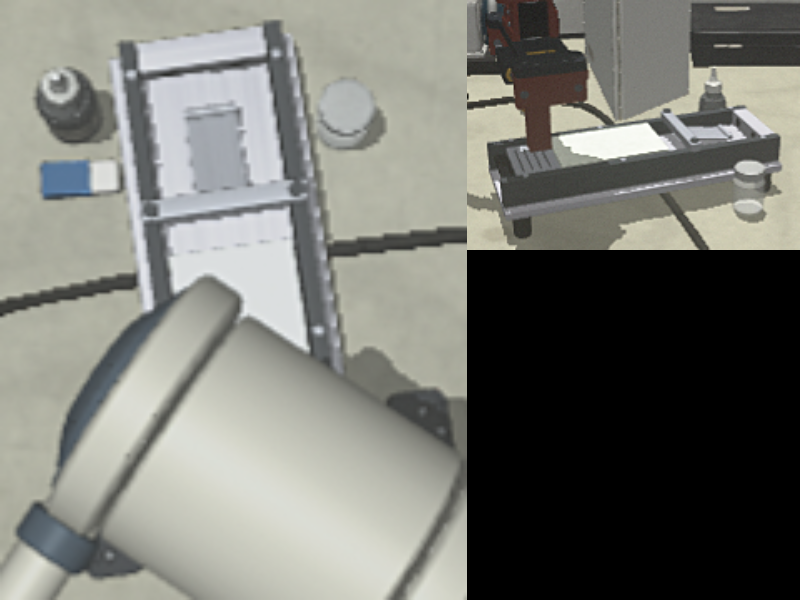

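The side view shows the closed fingertips (around col 540, row 150) just above the lined pad, behind the step; the bystanders are undisturbed. I'll press next.

```bash
python3 - <<'E'
from h import *
from bench import *
z=.072
while True:
    move_l(pt(-.077,z),.04); s=state();F=s['ft_force']
    print(round(s['time'],2),round(z,4),s['ee_pos'].round(4),F.round(1))
    if F[2]>18 or z<.05: break
    z-=.0015 if F[2]<12 else .0007
E
```

```text
7.49 0.072 [ 0.4623 -0.2531  0.0713] [0.3 0.  0.9]
7.74 0.0705 [ 0.4626 -0.2533  0.0704] [ 0.3 -0.6 -0.2]
7.99 0.069 [ 0.4626 -0.2533  0.0689] [-0.3  0.   0.1]
8.24 0.0675 [ 0.4628 -0.2534  0.0681] [-0.3  0.6  3.1]
8.49 0.066 [ 0.4628 -0.2534  0.0664] [-1.2  0.2  3.4]
8.74 0.0645 [ 0.4628 -0.2534  0.0648] [-0.3  0.2  5. ]
8.99 0.063 [ 0.4629 -0.2534  0.0634] [-1.5  1.2  5.9]
9.24 0.0615 [ 0.4628 -0.2534  0.0621] [-1.7  0.7  6.2]
9.49 0.06 [ 0.4629 -0.2534  0.0613] [-2.2  1.   9.6]
9.74 0.0585 [ 0.4629 -0.2535  0.0612] [-5.8  3.5 16.5]
9.99 0.0578 [ 0.4629 -0.2535  0.0611] [-7.2  4.6 18.6]
```

```bash
python3 - <<'E'
from h import *
from bench import *
z=.0572;J=-.077;n=np.array([-u[1],u[0]])
while J<.0:
    J+=.006
    move_l(pt(J,z),.04); s=state();F=s['ft_force'];q=s['ee_pos'][:2]-P0
    print(round(s['time'],2),round(J,4),round(z,4),'act',(q@u).round(4),(q@n).round(4),s['ee_pos'][2].round(4),'F',(F[:2]@u).round(1),(F[:2]@n).round(1),F[2].round(1))
    z+=np.clip((F[2]-21)*.0001,-.0006,.0006)
    if F[2]<12 or F[2]>45 or abs(F[:2]@u)>35: print('halt');break
E
```

```text
10.29 -0.071 0.0572 act -0.0715 -0.0013 0.0611 F -10.5 3.0 22.6
10.59 -0.065 0.0574 act -0.0654 -0.0017 0.0612 F -8.9 1.5 20.0
10.89 -0.059 0.0573 act -0.0595 -0.002 0.0612 F -8.6 0.2 20.0
11.19 -0.053 0.0572 act -0.0535 -0.002 0.0612 F -9.0 0.3 21.3
11.49 -0.047 0.0572 act -0.0475 -0.002 0.0612 F -9.1 0.2 20.5
11.79 -0.041 0.0572 act -0.0416 -0.002 0.0612 F -9.4 0.6 21.4
12.09 -0.035 0.0572 act -0.0355 -0.0019 0.0612 F -9.8 0.1 19.8
12.39 -0.029 0.0571 act -0.0296 -0.002 0.0612 F -10.3 1.1 21.3
12.69 -0.023 0.0571 act -0.0235 -0.0019 0.0612 F -9.6 0.3 21.2
12.99 -0.017 0.0571 act -0.0185 -0.0022 0.0612 F -13.7 0.4 22.0
13.29 -0.011 0.0572 act -0.0133 -0.0021 0.0612 F -16.8 0.1 24.1
13.59 -0.005 0.0575 act -0.0074 -0.0021 0.0612 F -16.5 0.1 21.6
13.89 0.001 0.0576 act -0.0014 -0.0021 0.0612 F -16.1 1.3 21.1
```

```bash
python3 - <<'E'
from h import *
from bench import *
z=.0576;J=.001;n=np.array([-u[1],u[0]])
while J<.05:
    J+=.006 if J<.018 else .003
    move_l(pt(J,z),.03); s=state();F=s['ft_force'];q=s['ee_pos'][:2]-P0
    print(round(s['time'],2),round(J,4),round(z,4),'act',(q@u).round(4),(q@n).round(4),s['ee_pos'][2].round(4),'F',(F[:2]@u).round(1),(F[:2]@n).round(1),F[2].round(1))
    z+=np.clip((F[2]-21)*.0001,-.0006,.0006)
    if F[2]<12 or F[2]>45 or abs(F[:2]@u)>32: print('halt');break
pic=np.hstack([get_image(k)['frame'][100:310,a:a+210] for k,a in(('top',250),('side',190))])
cv2.imwrite('pics/p2.png',cv2.resize(pic,(800,400)))
E
```

```text
14.24 0.007 0.0576 act 0.0045 -0.0021 0.0612 F -16.2 0.5 22.1
14.59 0.013 0.0577 act 0.0105 -0.0021 0.0612 F -15.9 0.2 22.1
14.94 0.019 0.0578 act 0.0167 -0.002 0.0612 F -15.1 1.3 19.8
15.19 0.022 0.0577 act 0.0196 -0.002 0.0612 F -16.5 0.1 21.1
15.44 0.025 0.0577 act 0.0226 -0.002 0.0612 F -15.8 0.3 21.0
15.69 0.028 0.0577 act 0.0256 -0.002 0.0612 F -14.9 -0.2 20.1
15.94 0.031 0.0576 act 0.0285 -0.002 0.0612 F -16.5 -0.6 21.1
16.19 0.034 0.0576 act 0.0315 -0.002 0.0612 F -16.6 0.6 21.5
16.44 0.037 0.0577 act 0.0341 -0.002 0.0612 F -17.4 -0.3 22.1
16.69 0.04 0.0578 act 0.0342 -0.002 0.0612 F -28.6 1.3 26.7
16.94 0.043 0.0584 act 0.0345 -0.002 0.0613 F -38.5 2.2 30.4
halt
```

View pics/p2.png

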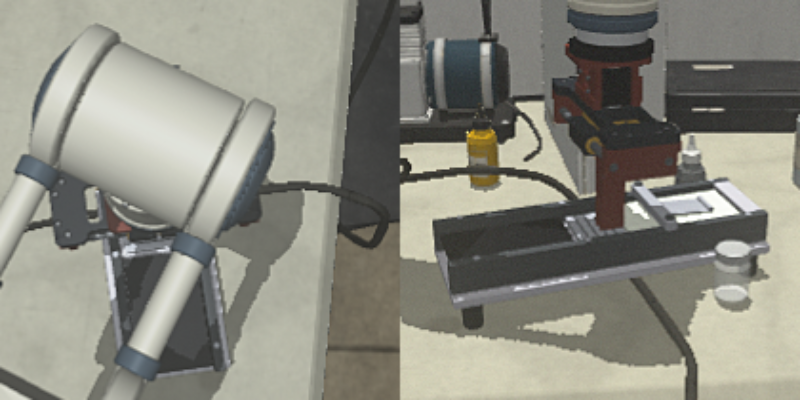

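The panel reads hard against the stop: the force climbed to 38 N while travel stayed at 34 mm. I'll ease the forward push, then lift off.

```bash
python3 - <<'E'
from h import *
from bench import *
def p():
    s=state();F=s['ft_force'];q=s['ee_pos'][:2]-P0;print(round(s['time'],2),(q@u).round(4),s['ee_pos'][2].round(4),(F[:2]@u).round(1),F[2].round(1))
move_l(pt(.0362,.0584),.02);p()
move_l(pt(.0350,.0615),.02);p()
move_l(pt(.0345,.066),.02);p()
move_l(pt(.0345,.2),.15)
move_l(pt(-.06,.33),.2)
a=state()['joint_pos'].copy();a[0]-=.9;movej(a);p()
im=get_image('top');pickle.dump(im,open('d2.pkl','wb'));s=get_image('side')['frame']
pic=np.hstack([cv2.resize(im['frame'][128:308,270:390],(400,600)),cv2.copyMakeBorder(cv2.resize(s[165:280,195:395],(400,230)),0,370,0,0,0)])
cv2.imwrite('pics/p3.png',pic)
E
```

```text
17.53 0.0341 0.0613 -13.1 18.4
17.85 0.0339 0.0614 -6.3 5.9
18.23 0.034 0.065 -3.4 -1.3
21.93 -0.4764 0.3284 0.0 0.6
```

View pics/p3.png

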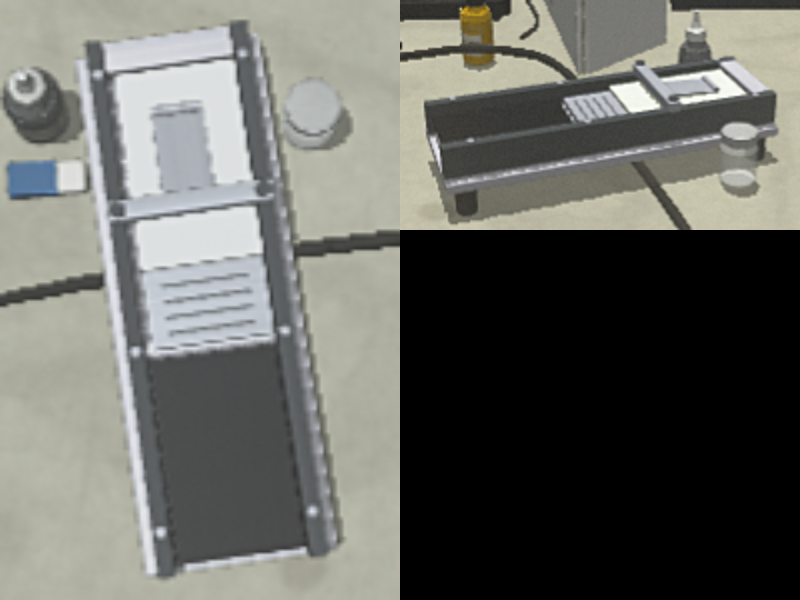

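The panel's nose is against the stop (row ~65), its tail is clear of the raised bed (row ~350), the leaf lies on top of it, and the bottle, eraser and jar look unmoved. I'll hand the job in.

```bash
python3 -c "
from bench import *
hold(.3);print(job_done())"
```

```text
the job is handed in; nothing more can be done
None
```

The panel is home against the end stop under the bridge and leaf spring. It was pressed down for the whole slide, the hand is clear, the bottle, eraser and jar look unmoved, and the job was handed in at about 22 s.

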